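# Snap the ribbon reel into the sprung holder

### The arm

A 6-joint arm with a two-finger parallel gripper is mounted at the origin on a cart in front of the work surface, level with it; the furniture and walls round the work are solid. World frame = base frame: x ahead of the robot, y to its left, z up, the work surface at z = 0. Lengths are in m, angles in rad, forces in N, time in s.
With the tool pointing down it reaches from about 0.35 to 0.975 m from the base axis. Payload 4.9 kg.
Tool frame: the origin (TCP) lies on the front face of the gripper's body, between the roots of the fingers; the fingertips stand ctrl.tip_extent ahead of it and the grasp point (between the pads) lies 54 mm ahead of it (ctrl.tip_extent is the distance from the TCP to the fingertips, in m); z points along the fingers, y is the line along which they close (so a half turn about z gives the same grasp; the last joint's range is limited). The gripper opens to 85 mm and grips with 20 to 120 N. Pads are 22 mm wide; open, the fingers measure 114 mm over their backs; the gripper's body (76 mm by 85 mm) begins 54 mm behind the grasp point. The pads swing forward as they close: fully open they stand 13 mm farther back than shut.
Start: joints at [-1.222, 0.053, 1.613, -0, 1.476, -0.119], TCP at [0.282, -0.558, 0.304] pointing down, gripper open.
Joint ranges: [-3.01, 3.01], [-1.01, 2.22], [0.06, 2.58], [-1.02, 4.17], [0.09, 2.62], [-3.14, 3.14]. Speed limits (rad/s): [2.57, 2.57, 3.14, 3.14, 3.14, 3.14].

### API

Orientations are given as a rotation vector (axis times angle).
In Python, from station import ctrl gives the robot as it stands.
- The arm moves only by the tool apply_moves, never from a script. Its argument "rows" is one flat list of numbers, 6 for each row, row after row: the shift along the tool's x, y, z normalised to -1 to 1, where 1 is 0.6 m, then the turn, a rotation vector about the tool's x, y, z normalised to -1 to 1, where 1 is 90 degrees. A call has 1 to 20 rows; each row is the pose to reach, as a shift and turn from the pose commanded when the call began, along the tool's axes at that moment; what a row does not reach only later rows make up. A row lasts 1/10 s, in which the tool goes at most 50 mm and 8.59 degrees, less where a joint would pass 70% of its speed; a pose out of reach is approached as far as the arm can. A call with a number of a shift or a turn outside -1 to 1 is refused whole. A call with a gripper value outside its range is refused whole. "grip" is the opening, from 0 (shut) to 1 (fully open), set as the call begins (left out, the last holds). The fingers move at their own pace and stop on an object; "grip_force" is the grip in N (left out, the last holds). Time passes only in rows, so rows that repeat a pose let the fingers close. It gives the time, the measured TCP pose, the force, the opening and the grip force at its end, in the units of the state.
- ctrl.get_obs(): the state, without advancing time (a new reading comes with each control period).
- ctrl.get_image(name): name is "scene" or "top" or "wrist"; returns (picture, depth): 420x560x3 uint8, blue, green, red; 420x560 float32, m along the optical axis (not along the pixel's ray), 0 where there is no reading.
- ctrl.camera_model(name): a dict with "mtx" (3x3 intrinsics, pixels), "k1" (the pictures are not rectified: a ray, as slopes to the right and down, at radius r is drawn at 1 + k1 r^2 times it, then the intrinsics apply), "R" (3x3) and "t" (3): a world point X has camera coordinates R X + t; the wrist camera has in their place "tool_from_camera" (4x4, takes a point from camera to tool coordinates, whose origin is the TCP and whose axes are the flange's). Camera axes: x right, y down, z forward; pixel columns grow to the right and rows downward; lengths in m; the calibration is good to about 2 mm. A picture is of the moment at which its call begins: read the wrist's pose just before it. camera_model takes no time and is no camera call.
- ctrl.finish_job(): hands the job in; it is judged then, once.
The state is a dict: "t": time; "q": joint angles; "dq": joint speeds; "effort": joint torques, N m; "tool_pos": TCP position; "tool_rot": TCP orientation; "contact_force": force on the tool from outside, world axes, zero at the start; "wrist_torque": the same for the moment, N m; "opening": finger opening in m; "grip_force": force on a finger pad.
Only numpy, scipy, OpenCV 4.12 (cv2) and the standard library are available. Lean on these libraries where they do the work, as an engineer would, in place of code of your own. Each camera call takes 0.05 s, during which the arm holds its last target. There are 200 camera calls.

### The job

Two ribbon reels stand on the counter to the right of the ribbon holder. Take the one with the longer spindle and press it down into the holder until its chamfered ends have spread the two brass spring clips and the clips have snapped shut over them, so that the spindle sits fully home in both wooden saddles; then let go. Leave the reel with the short spindle, the tape dispenser, the order block and the desk bell where they are.

Things in the scene. Friction and masses are not known exactly. Their poses are not given: they have to be found in the camera images.
- long_reel: The reel to be fitted, about 160 g: a round gold ribbon core, 40 mm diameter and 56 mm wide, between two square pale-wood cheeks (54 x 54 x 5 mm, outer faces 66 mm apart) on a round 16 mm spindle 150 mm long overall, whose last 8 mm at each end taper to a flat of 6 mm diameter. It stands on its cheeks with the spindle level; origin under its centre, at the cheeks' lower edges.
- long_reel_mid (a point): Centre of that reel, on the spindle's axis, 27 mm above the counter at the start. y: along the spindle; z: up; x: level, across the core (grip the core along x, from above, between the cheeks).
- short_reel_mid (a point): Centre of the other reel, the same in all but the spindle, which is only 114 mm long overall, too short for the clips. Axes as for the long reel. To be left alone.
- holder: Dark wood board 110 x 200 x 12 mm, fixed to the counter; origin at the centre of its underside, y along the spindle's place. 55 mm to each side along y stands a wooden saddle 7 mm thick with an open-topped slot 18 mm wide, flared at 45 degrees to about 40 mm wide (top 82 mm above the counter). Between the saddles all is free down to the board.
- seat (a point): Where the long reel's centre lies when fully home, 70 mm above the counter. y: along the spindle (either way round will do), z: up. Straight down from above, the spindle's ends meet the clips when the reel is about 18 mm too high; pushing on takes about 10 to 20 N, and it snaps in within the last 7 mm.
- clip_left (a joint): Upright brass spring clip, 24 mm wide, at the holder's +y end, hinged at its foot. 0: shut; grows as it is pushed outward (rad, to 0.35; 0.08 is 5 mm at the tooth); springs back to 0. Its inner face is 77 mm from the seat along y, its tooth 71 mm and 8 mm above the seat; from there it flares outward to 82 mm, its top 98 mm above the counter.
- clip_right (a joint): The same for the clip at the holder's -y end.
- tape_dispenser: Dark green tape dispenser with a roll of tape, 47 x 133 x 67 mm; origin at the centre of its underside. To be left alone.
- order_block: White note block, 100 x 70 x 14 mm; origin at the centre of its underside. To be left alone.
- desk_bell: Round chrome desk bell, 72 mm across, 52 mm high; origin at the centre of its underside. To be left alone.
- seal_press: Dark red embossing press, fixed to the counter left of the holder: an obstacle not needed for the job. Its base is 175 x 75 mm, its body 200 mm high, and its lever slants up away from the work and toward the robot's left to 313 mm above the counter, its end about 160 mm from the lever's pivot. Origin near the pivot, on the underside. Pass over it or round it.

How it is judged:
On the way:
1. a clip is spread by the long reel's spindle while the robot pushes the reel in (value of joint any of clip_left, clip_right above 0.03 rad and distance between long_reel_mid and seat below 0.03 m and contact force between any of the fingers, the arm and long_reel above 0.5 N).
At the end, for the whole second after the job is handed in: The long reel is at rest in the holder: its centre within 3 mm in height and 6 mm sideways of the seat, its spindle within 0.05 rad of the holder's line, and both clips shut again (below 0.03 rad) (z of long_reel_mid in the frame of seat between -0.003 and 0.003 m and horizontal distance between long_reel_mid and seat below 0.006 m and angle between the y axis of long_reel_mid and the y axis of seat, either way round below 0.05 rad and value of joint each of clip_left, clip_right below 0.03 rad and linear speed of long_reel below 0.02 m/s); the robot touches nothing.
It fails at once if the short reel is moved by more than 30 mm (distance of short_reel_mid from where it was at the start of the episode above 0.03 m).
It fails at once if the tape dispenser is moved by more than 30 mm (distance of tape_dispenser from where it was at the start of the episode above 0.03 m).
It fails at once if the order block is moved by more than 30 mm (distance of order_block from where it was at the start of the episode above 0.03 m).
It fails at once if the desk bell is moved by more than 30 mm (distance of desk_bell from where it was at the start of the episode above 0.03 m).
It also fails if it takes over 48 s, if anything falls off the work surface, if the arm or the gripper's body presses on something with over 40 N, if the wrist force passes 120 N, or if a joint passes its speed limit or range.

## Working session

There is one attempt and no reset: what is moved stays moved. The work goes in short steps, Python scripts to look and compute and a tool call to move; the robot and the scene stay as the last step left them, time stands still between calls to the robot, and variables do not carry over. Pictures are saved under pics/ and viewed, at most 10 in all, crops included, and the job is handed in when it is done.

Besides the shell and the picture viewer there is one more tool, called after ">>>" by a JSON object that holds its "api" and its "payload". apply_moves: Moves the arm, as the interface text tells. Its arguments: {"type":"object","properties":{"rows":{"type":"array","items":{"type":"number"}},"grip":{"type":"number"},"grip_force":{"type":"number"}},"required":["rows"]}

```bash
mkdir -p pics; ls
cat > h.py <<'E'
import numpy as np, cv2
from scipy.spatial.transform import Rotation as Ro
from station import ctrl
def cloud(name):
    o=ctrl.get_obs(); im,d=ctrl.get_image(name); m=ctrl.camera_model(name)
    K=np.array(m["mtx"]);k1=m["k1"]
    v,u=np.mgrid[0:d.shape[0],0:d.shape[1]]
    xd=(u-K[0,2])/K[0,0]; yd=(v-K[1,2])/K[1,1]; x,y=xd.copy(),yd.copy()
    for _ in range(10):
        s=1+k1*(x*x+y*y); x,y=xd/s,yd/s
    P=np.stack([x*d,y*d,d],-1)
    if "R" in m: P=(P-np.array(m["t"]))@np.array(m["R"])
    else:
        T=np.array(m["tool_from_camera"]); P=P@T[:3,:3].T+T[:3,3]
        P=P@Ro.from_rotvec(o["tool_rot"]).as_matrix().T+np.array(o["tool_pos"])
    P[d<=0]=np.nan
    return im,d,P
E
python3 - <<'E'
from h import *
o=ctrl.get_obs();print(o, ctrl.tip_extent)
ims=[]
for n in("scene","top"):
    im,d,P=cloud(n); np.savez(n+'.npz',im=im,P=P); cv2.imwrite(f'pics/{n}0.png',im)
    m=ctrl.camera_model(n); print(n,-np.array(m["R"]).T@m["t"])
E
```

```text
pics
{'t': 0.0, 'q': array([-1.22199297e+00,  5.33561925e-02,  1.61426617e+00,  1.45068284e-05,
        1.47597125e+00, -1.19016652e-01]), 'dq': array([ 0.00018491, -0.00043099,  0.00075722,  0.00100619,  0.00143722,
        0.00022908]), 'effort': array([-4.98311729e-04, -3.93678367e+01, -3.70177746e+01, -1.57986365e-04,
        7.19801828e-03, -4.77651071e-06]), 'tool_pos': array([ 0.28167445, -0.55741512,  0.30267989]), 'tool_rot': array([-3.05410467e+00, -7.27703933e-01,  3.37579918e-04]), 'contact_force': array([ 0.48309948, -0.56788432,  0.21283652]), 'wrist_torque': array([0.020698  , 0.00099385, 0.02740397]), 'grip_force': 0.0, 'opening': 0.08508315924835234} 0.0726
scene [0.17526325 0.57950497 0.92538321]
top [ 0.35451848 -0.05078751  1.17307754]
```

View pics/top0.png

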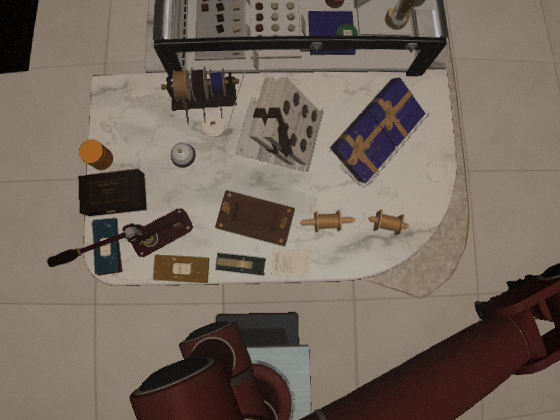

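View pics/scene0.png

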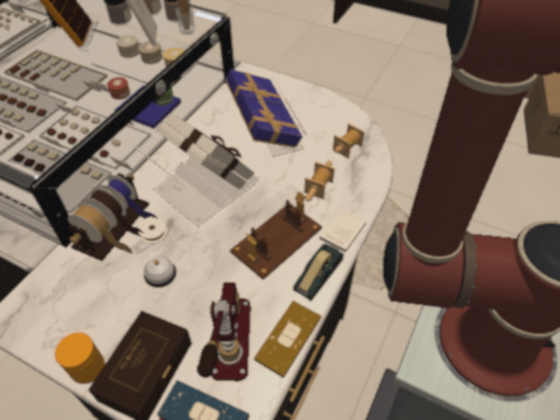

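The top view shows the holder at (255,217), the long reel at (328,221) with its spindle spanning columns 301–355, and the short reel at (388,222) spanning 369–408. Next I get the metric positions from the depth image.

Run:
```python
from h import *
z=np.load('top.npz');P=z['P'];im=z['im']
def fit(r,lo,hi,lab):
    a,b,c,d=r; Q=P[b:d,a:c].reshape(-1,3); Q=Q[(Q[:,2]>lo)&(Q[:,2]<hi)]
    (cx,cy),wh,ang=cv2.minAreaRect(Q[:,:2].astype(np.float32)*1000)
    box=cv2.boxPoints(((cx,cy),wh,ang)); 
    e=[box[1]-box[0],box[2]-box[1]]; L=max(e,key=np.linalg.norm)
    print(lab,len(Q),(cx,cy),wh,'long axis deg',np.degrees(np.arctan2(L[1],L[0])),Q[:,2].max())
fit((296,205,360,238),.012,.08,'long'); fit((364,205,412,238),.012,.08,'short')
fit((296,205,360,238),.04,.08,'longtop')
fit((210,185,300,250),.006,.02,'board')
fit((210,185,300,250),.04,.12,'uprights')
Q=P[185:250,210:300].reshape(-1,3);Q=Q[Q[:,2]>.05];print(np.round(Q[::max(1,len(Q)//40)]*1000))
print('counter z',np.nanmedian(P[250:256,300:350,2]))
```

```text
long 583 (481.6459655761719, -216.7236785888672) (53.77389907836914, 148.91017150878906) long axis deg -88.14652 0.05944006568955718
short 505 (474.0645446777344, -385.2256774902344) (113.70441436767578, 51.09904479980469) long axis deg 75.83822 0.059109622807452335
longtop 302 (481.0151672363281, -218.29542541503906) (53.35250473022461, 72.77090454101562) long axis deg -89.01711 0.05944006568955718
board 2559 (494.14971923828125, -21.707275390625) (220.90679931640625, 167.5752410888672) long axis deg 86.24298 0.019921251564918068
uprights 226 (497.68463134765625, -19.808563232421875) (166.013427734375, 45.57582092285156) long axis deg 74.14883 0.09965178724560576
[[532.  55.  99.]
 [531.  52.  86.]
 [528.  56.  94.]
 [529.  31.  79.]
 [525.  56.  94.]
 [527.  32.  77.]
 [522.  56.  93.]
 [525.  32.  73.]
 [520.  56.  95.]
 [523.  32.  72.]
 [518.  56.  92.]
 [522.  30.  59.]
 [516.  54.  85.]
 [519.  28.  58.]
 [514.  52.  79.]
 [517.  28.  55.]
 [511.  52.  84.]
 [508.  55.  85.]
 [508.  59.  67.]
 [503. -77.  79.]
 [507.  31.  52.]
 [501.  37.  73.]
 [498. -80.  81.]
 [496. -74.  73.]
 [495.  34.  82.]
 [492.  42.  83.]
 [491. -77.  69.]
 [489. -74.  64.]
 [485. -99.  93.]
 [487. -74.  58.]
 [483. -99.  94.]
 [482. -89.  80.]
 [482. -69.  59.]
 [478. -94.  88.]
 [479. -74.  62.]
 [475. -99.  97.]
 [473. -92.  86.]
 [473. -71.  73.]
 [470. -96.  94.]
 [468. -89.  84.]
 [467. -68.  79.]
 [465. -94.  95.]
 [465. -92.  70.]]
counter z 0.0003125897401791324
```

```bash
cat >> h.py <<'E'
def down(yaw):  # tool z down, tool y at heading yaw (deg)
    a=np.radians(yaw); y=np.array([np.cos(a),np.sin(a),0]); z=np.array([0,0,-1.]); return np.stack([np.cross(y,z),y,z],1)
def go(p,yaw):
    o=ctrl.get_obs(); R=Ro.from_rotvec(o["tool_rot"]).as_matrix()
    s=R.T@(np.array(p)-o["tool_pos"])/.6; t=Ro.from_matrix(R.T@down(yaw)).as_rotvec()/(np.pi/2)
    print('row',np.round(s,4),np.round(t,4))
E
python3 -c "
from h import *
go((.481,-.218,.25),1.2)"
```

```text
row [ 0.5516 -0.355   0.0888] [-0.001  -0.0008 -0.7155]
```

>>> {"api": "apply_moves", "payload": {"rows": [0.5516, -0.355, 0.0888, -0.001, -0.0008, -0.7155, 0.5516, -0.355, 0.0888, -0.001, -0.0008, -0.7155, 0.5516, -0.355, 0.0888, -0.001, -0.0008, -0.7155, 0.5516, -0.355, 0.0888, -0.001, -0.0008, -0.7155, 0.5516, -0.355, 0.0888, -0.001, -0.0008, -0.7155, 0.5516, -0.355, 0.0888, -0.001, -0.0008, -0.7155, 0.5516, -0.355, 0.0888, -0.001, -0.0008, -0.7155, 0.5516, -0.355, 0.0888, -0.001, -0.0008, -0.7155, 0.5516, -0.355, 0.0888, -0.001, -0.0008, -0.7155, 0.5516, -0.355, 0.0888, -0.001, -0.0008, -0.7155, 0.5516, -0.355, 0.0888, -0.001, -0.0008, -0.7155, 0.5516, -0.355, 0.0888, -0.001, -0.0008, -0.7155], "grip": 1}}

```text
t: 1.3
tool_pos: [0.4807, -0.2197, 0.2508]
tool_rot: [2.199, 2.241, -0.002]
contact_force: [-0.9, -1.0, -0.5]
opening: 0.0855
grip_force: 0.0
```

Run:
```python
from h import *
o=ctrl.get_obs();print(o['t'],o['tool_pos'],o['tool_rot'],o['contact_force'])
im,d,P=cloud('wrist'); np.savez('w1.npz',im=im,P=P); cv2.imwrite('pics/w1.png',im)
```

```text
1.3 [ 0.48071194 -0.21972235  0.25079355] [ 2.19928550e+00  2.24052916e+00 -1.50155018e-03] [-0.94468827 -0.97691937 -0.47641282]
```

View pics/w1.png

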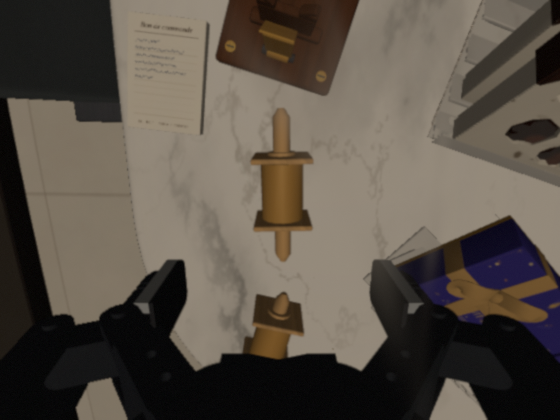

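The wrist view shows the long reel whole. Its spindle runs from (281,108) to (283,260) and its core is centred at (282,190). I'll fit it from the depth, casting through the wrist camera.

Run:
```python
from h import *
z=np.load('w1.npz');P=z['P']
Q=P[98:270,240:325].reshape(-1,3);Q=Q[(Q[:,2]>.015)&(Q[:,2]<.08)]
print(len(Q),Q[:,2].max())
for lab,S in(('all',Q),('top',Q[Q[:,2]>.038])):
    c=cv2.minAreaRect((S[:,:2]*1000).astype(np.float32));print(lab,c)
sp=Q[(np.abs(Q[:,1]+.218)>.038)]; f=np.polyfit(sp[:,1],sp[:,0],1);print('spindle x@-.218',np.polyval(f,-.218),'slope deg',np.degrees(np.arctan(f[0])), 'y ends',Q[:,1].min(),Q[:,1].max())
```

```text
4917 0.05568072981387112
all ((484.4693908691406, -217.65383911132812), (53.64899826049805, 149.18145751953125), 1.7711265087127686)
top ((484.41302490234375, -215.83213806152344), (53.64899826049805, 68.42620086669922), 1.7711265087127686)
spindle x@-.218 0.48421137714058604 slope deg -1.9402456450540064 y ends -0.2921763152757777 -0.14309013592021036
```

```bash
python3 -c "
from h import *
print(ctrl.get_obs()['tool_pos'])
go((.4842,-.217,.079),1.9)"
```

```text
[ 0.48072004 -0.21973777  0.25085575]
row [0.0051 0.0056 0.2864] [ 0.0005  0.0013 -0.0093]
```

>>> {"api": "apply_moves", "payload": {"rows": [0.0051, 0.0056, 0.1, 0.0005, 0.0013, -0.0093, 0.0051, 0.0056, 0.15, 0.0005, 0.0013, -0.0093, 0.0051, 0.0056, 0.2, 0.0005, 0.0013, -0.0093, 0.0051, 0.0056, 0.25, 0.0005, 0.0013, -0.0093, 0.0051, 0.0056, 0.2864, 0.0005, 0.0013, -0.0093, 0.0051, 0.0056, 0.2864, 0.0005, 0.0013, -0.0093, 0.0051, 0.0056, 0.2864, 0.0005, 0.0013, -0.0093]}}

```text
t: 2.05
tool_pos: [0.4844, -0.2164, 0.0791]
tool_rot: [-2.183, -2.259, 0.0]
contact_force: [0.6, -1.1, 0.3]
opening: 0.0859
grip_force: 0.0
```

>>> {"api": "apply_moves", "payload": {"rows": [0, 0, 0, 0, 0, 0, 0, 0, 0, 0, 0, 0, 0, 0, 0, 0, 0, 0, 0, 0, 0, 0, 0, 0, 0, 0, 0, 0, 0, 0, 0, 0, 0, 0, 0, 0, 0, 0, 0, 0, 0, 0, 0, 0, 0, 0, 0, 0, 0, 0, 0, 0, 0, 0], "grip": 0, "grip_force": 80}}

```text
t: 2.95
tool_pos: [0.4856, -0.2163, 0.0804]
tool_rot: [2.18, 2.259, 0.001]
contact_force: [-1.1, 0.4, 7.4]
opening: 0.038
grip_force: 80.7
```

>>> {"api": "apply_moves", "payload": {"rows": [0, 0, -0.05, 0, 0, 0, 0, 0, -0.12, 0, 0, 0, 0, 0, -0.2, 0, 0, 0, 0, 0, -0.28, 0, 0, 0, 0, 0, -0.32, 0, 0, 0, 0, 0, -0.32, 0, 0, 0, 0, 0, -0.32, 0, 0, 0]}}

```text
t: 3.65
tool_pos: [0.4841, -0.2154, 0.2695]
tool_rot: [-2.18, -2.259, 0.0]
contact_force: [-0.2, 1.0, -2.5]
opening: 0.0381
grip_force: 80.9
```

```bash
python3 -c "
from h import *
print(ctrl.get_obs()['tool_pos'],ctrl.get_obs()['opening'])
go((.470,-.116,.27),-15.9)"
```

```text
[ 0.48414361 -0.21535696  0.26946173] 0.038056827464116365
row [ 0.1663 -0.0177 -0.0007] [-0.001  -0.0005  0.1993]
```

>>> {"api": "apply_moves", "payload": {"rows": [0.06, -0.006, -0.0007, -0.001, -0.0005, 0.07, 0.12, -0.012, -0.0007, -0.001, -0.0005, 0.14, 0.1663, -0.0177, -0.0007, -0.001, -0.0005, 0.1993, 0.1663, -0.0177, -0.0007, -0.001, -0.0005, 0.1993, 0.1663, -0.0177, -0.0007, -0.001, -0.0005, 0.1993, 0.1663, -0.0177, -0.0007, -0.001, -0.0005, 0.1993, 0.1663, -0.0177, -0.0007, -0.001, -0.0005, 0.1993]}}

```text
t: 4.35
tool_pos: [0.4703, -0.1171, 0.2703]
tool_rot: [2.508, 1.892, -0.001]
contact_force: [0.2, -0.8, -1.6]
opening: 0.0379
grip_force: 81.0
```

Run:
```python
from h import *
o=ctrl.get_obs();print(o['t'],o['tool_pos'],o['tool_rot'],o['contact_force'])
im,d,P=cloud('wrist'); np.savez('w2.npz',im=im,P=P); cv2.imwrite('pics/w2.png',im)
```

```text
4.35 [ 0.47030983 -0.11707751  0.27028235] [ 2.50811678e+00  1.89172778e+00 -6.15416558e-04] [ 0.19943936 -0.81095287 -1.61732847]
```

View pics/w2.png

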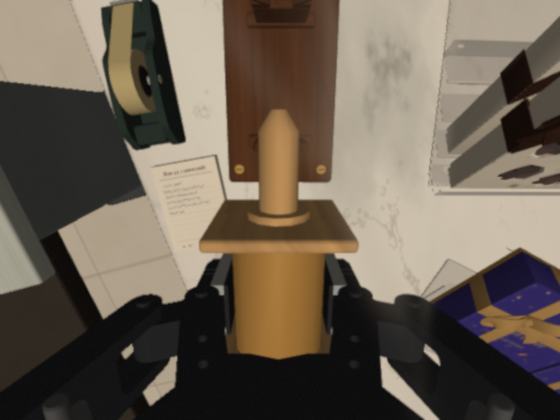

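The wrist view shows the reel held straight, with its axis at column 279 and its tip at row 110, but the reel covers the holder. I'll sidestep to see the holder unobstructed.

>>> {"api": "apply_moves", "payload": {"rows": [0.02, -0.06, 0, 0, 0, 0, 0.02, -0.12, 0, 0, 0, 0, 0.02, -0.18, 0, 0, 0, 0, 0.02, -0.18, 0, 0, 0, 0, 0.02, -0.18, 0, 0, 0, 0, 0.02, -0.18, 0, 0, 0, 0]}}

```text
t: 5.0
tool_pos: [0.3705, -0.0758, 0.2715]
tool_rot: [2.506, 1.891, 0.002]
contact_force: [0.6, -0.4, -3.0]
opening: 0.0377
grip_force: 81.3
```

Run:
```python
from h import *
o=ctrl.get_obs();print(o['t'],o['tool_pos'],o['tool_rot'],o['contact_force'])
im,d,P=cloud('wrist'); np.savez('w3.npz',im=im,P=P); cv2.imwrite('pics/w3.png',im)
# spindle in tool frame from w2
z=np.load('w2.npz');Q=z['P'][118:195,255:302].reshape(-1,3)
o2p=np.array([.47030983,-.11707751,.27028235]);R=Ro.from_rotvec([2.50811678,1.89172778,-6.15416558e-04]).as_matrix()
T=(Q-o2p)@R; T=T[(T[:,2]<.08)]
print(len(T),T[:,0].min(),T[:,0].max())
for a in np.arange(.035,.08,.006):
    S=T[(T[:,0]>a)&(T[:,0]<a+.006)]
    if len(S)>5: print(round(a,3),'ymid',(S[:,1].min()+S[:,1].max())/2,'width',np.ptp(S[:,1]),'ztop',S[:,2].min())
```

```text
5.0 [ 0.37050506 -0.07576202  0.27153834] [2.50624895e+00 1.89078041e+00 1.61723280e-03] [ 0.56819721 -0.39243955 -3.02221148]
3029 0.04077758864256919 0.0704537236209192
0.041 ymid -0.00013567408405766894 width 0.015747427515714747 ztop 0.04348019683669892
0.047 ymid -0.00011408534637063258 width 0.01553915416872795 ztop 0.043660953183039405
0.053 ymid -5.4776586413609815e-05 width 0.015998557087578174 ztop 0.0440910142661286
0.059 ymid -0.00014830478436834733 width 0.01594849747353299 ztop 0.04419190928722107
0.065 ymid -0.00011592529974549992 width 0.015643841569033746 ztop 0.04405478445932375
```

View pics/w3.png

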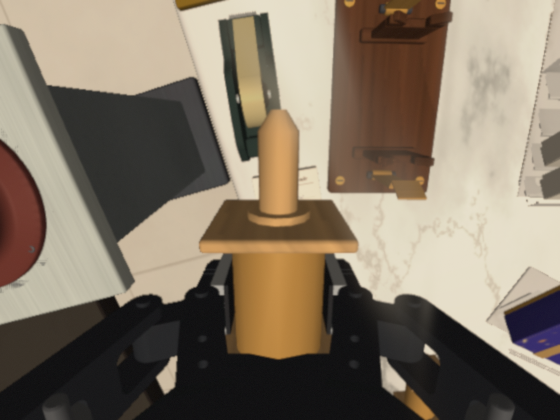

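The holder is clear now: the board spans columns 330–450, the near saddle and clip are at about (395,155) and (410,190), and the far ones at about (400,20). I'll measure the board edges, saddles and clips.

Run:
```python
from h import *
z=np.load('w3.npz');P=z['P'];im=z['im']
sub=P[0:205,318:465].reshape(-1,3); ok=np.isfinite(sub[:,2]); sub=sub[ok]
col=im[0:205,318:465].reshape(-1,3)[ok].astype(int)
def rect(S,l): print(l,len(S),np.round(S.min(0),4),np.round(S.max(0),4),cv2.minAreaRect((S[:,:2]*1000).astype(np.float32)))
B=sub[(sub[:,2]>.007)&(sub[:,2]<.017)]; rect(B,'board')
# edge lines: bin along axis guess
a=np.radians(74.1);u=np.array([np.cos(a),np.sin(a)]);n=np.array([u[1],-u[0]]);c=np.array([.4977,-.0198])
s=(sub[:,:2]-c)@u; w=(sub[:,:2]-c)@n
E=[]
for t in np.arange(-.095,.075,.01):
    m=(abs(s-t)<.005)&(sub[:,2]>.007)&(sub[:,2]<.017)
    E.append((t,w[m].min(),w[m].max()))
E=np.array(E);print(np.round(E*1000,1));print('slopes deg',np.degrees(np.polyfit(E[:,0],E[:,1],1)[0]),np.degrees(np.polyfit(E[:,0],E[:,2],1)[0]))
m=sub[:,2]>.04
print('up s hist');
for lo,hi in((-.105,-.062),(-.062,-.045),(.045,.062),(.062,.105)):
    k=m&(s>lo)&(s<hi)
    if k.sum()>5: print(lo,k.sum(),'s',np.round(np.percentile(s[k],[1,50,99])*1e3,1),'w',np.round(np.percentile(w[k],[1,50,99])*1e3,1),'z',sub[k,2].max())
k=np.where(m)[0]; 
for lo,hi in((.06,.07),(.07,.078),(.078,.086),(.086,.105)):
    for sg in(-1,1):
        q=(sub[:,2]>lo)&(sub[:,2]<hi)&(s*sg>0)
        if q.sum()>3: print(lo,sg,q.sum(),'s',np.round([s[q].min()*1e3,s[q].max()*1e3],1),'w',np.round([w[q].min()*1e3,w[q].max()*1e3],1))
# spindle tip in tool frame
o=ctrl.get_obs();R=Ro.from_rotvec(o['tool_rot']).as_matrix();T=(P[95:350,255:302].reshape(-1,3)-o['tool_pos'])@R
T=T[(T[:,2]<.075)];print('tip x',T[:,0].max())
y=P[200:262,195:360].reshape(-1,3);T=(y-o['tool_pos'])@R;T=T[T[:,2]<.04];print('cheek top',T.min(0),T.max(0))
```

```text
board 16688 [ 0.4079 -0.1282  0.007 ] [0.5759 0.0785 0.017 ] ((491.8028869628906, -26.35614776611328), (193.1693572998047, 120.6168441772461), 73.85076141357422)
[[-95.  -64.2  55.7]
 [-85.  -64.5  55.6]
 [-75.  -64.5  55.7]
 [-65.  -53.8  55.4]
 [-55.  -53.8  55.8]
 [-45.  -53.6  56.2]
 [-35.  -53.7  56.2]
 [-25.  -53.5  56.3]
 [-15.  -53.5  55.9]
 [ -5.  -53.3  55.5]
 [  5.  -53.5  56.2]
 [ 15.  -53.1  56.5]
 [ 25.  -53.   55.7]
 [ 35.  -52.8  55.6]
 [ 45.  -52.7  56.3]
 [ 55.  -52.5  56.6]
 [ 65.  -52.4  56.1]]
slopes deg 3.641078354869167 0.2187154023297699
up s hist
-0.105 635 s [-82.1 -76.9 -71.5] w [-10.5  -0.4  13.1] z 0.09904672745279036
-0.062 832 s [-58.3 -54.3 -51.5] w [-87.6  -1.6  23.1] z 0.20320036356929688
0.045 1224 s [51.1 52.5 58.3] w [-20.9   2.3  24. ] z 0.08374353559046879
0.062 48 s [76.7 77.2 77.9] w [-9.   3.6 13.3] z 0.044530646149893355
0.06 -1 236 s [-78.3 -51.5] w [-21.5  23.1]
0.06 1 370 s [50.9 58.6] w [-21.5  24.4]
0.07 -1 207 s [-78.4 -51.4] w [-21.8  23.6]
0.07 1 263 s [51.1 58.6] w [-20.9  25.3]
0.078 -1 325 s [-75.6 -51.4] w [-20.7  24.5]
0.078 1 213 s [51.2 58.9] w [-20.4  25.4]
0.086 -1 345 s [-82.4 -74.5] w [-10.6  13.3]
tip x 0.07322215503078433
cheek top [ 0.01742065 -0.02715592  0.02428274] [0.03493395 0.02642656 0.03999695]
```

```bash
python3 -c "
from h import *
go((.4995,-.0188,.20),-16.25)"
```

```text
row [0.1502 0.1803 0.1193] [0.0011 0.0002 0.0036]
```

>>> {"api": "apply_moves", "payload": {"rows": [0.05, 0.06, 0, 0.001, 0, 0.0036, 0.1, 0.12, 0, 0.001, 0, 0.0036, 0.1502, 0.1803, 0, 0.001, 0, 0.0036, 0.1502, 0.1803, 0, 0.001, 0, 0.0036, 0.1502, 0.1803, 0.06, 0.001, 0, 0.0036, 0.1502, 0.1803, 0.12, 0.001, 0, 0.0036, 0.1502, 0.1803, 0.12, 0.001, 0, 0.0036, 0.1502, 0.1803, 0.12, 0.001, 0, 0.0036, 0.1502, 0.1803, 0.12, 0.001, 0, 0.0036]}}

```text
t: 5.95
tool_pos: [0.5, -0.0187, 0.2016]
tool_rot: [2.511, 1.884, 0.003]
contact_force: [-0.2, -0.2, -1.9]
opening: 0.0378
grip_force: 81.4
```

Run:
```python
from h import *
o=ctrl.get_obs();print(o['t'],o['tool_pos'],o['tool_rot'],o['contact_force'],Ro.from_rotvec(o['tool_rot']).as_matrix()[:,2])
im,d,P=cloud('wrist'); cv2.imwrite('pics/w4.png',im)
im2,d,P2=cloud('top'); cv2.imwrite('pics/t4.png',cv2.resize(im2[180:255,200:310],None,fx=5,fy=5))
go((.4995,-.0188,.145),-16.25)
R=Ro.from_rotvec(o['tool_rot']).as_matrix();T=(P[95:200,255:302].reshape(-1,3)-o['tool_pos'])@R
T=T[(T[:,2]<.065)]
for a in np.arange(.035,.072,.006):
    S=T[(T[:,0]>a)&(T[:,0]<a+.006)]
    if len(S)>5: print(round(a,3),'ymid',(S[:,1].min()+S[:,1].max())/2,'ztop',np.percentile(S[:,2],5))
```

```text
5.95 [ 0.50002211 -0.01871324  0.20156685] [2.51076731 1.88370762 0.00316372] [-0.19180896 -0.19466022 -1.88713023] [ 3.26439169e-03 -9.92040704e-04 -9.99994180e-01]
row [-0.0005 -0.0012  0.0948] [ 0.0027 -0.      0.0001]
0.035 ymid -0.00011089386633230704 ztop 0.045809385839166494
0.041 ymid -0.0001115707964864242 ztop 0.04512851576082722
0.047 ymid -0.00013039013653240146 ztop 0.045077893586058675
0.053 ymid -9.823485292729389e-05 ztop 0.045012063434052105
0.059 ymid -9.40993169007455e-05 ztop 0.045106913671453704
0.065 ymid -8.899420294578757e-05 ztop 0.04568978356004002
0.071 ymid -0.0001709615572569774 ztop 0.04884128036395827
```

View pics/w4.png

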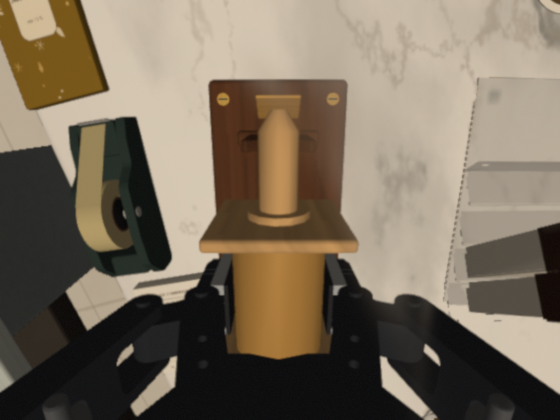

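The spindle at column 279 lines up with the far clip (columns 257–300), and it is level and square to the board. Descending to just above the clips.

>>> {"api": "apply_moves", "payload": {"rows": [-0.0005, -0.0012, 0.03, 0.0027, 0, 0, -0.0005, -0.0012, 0.06, 0.0027, 0, 0, -0.0005, -0.0012, 0.08, 0.0027, 0, 0, -0.0005, -0.0012, 0.0948, 0.0027, 0, 0, -0.0005, -0.0012, 0.0948, 0.0027, 0, 0, -0.0005, -0.0012, 0.0948, 0.0027, 0, 0]}}

```text
t: 6.65
tool_pos: [0.4983, -0.0184, 0.143]
tool_rot: [-2.511, -1.884, 0.004]
contact_force: [0.1, -0.1, -1.6]
opening: 0.0381
grip_force: 81.4
```

>>> {"api": "apply_moves", "payload": {"rows": [0, 0, 0.005, 0, 0, 0, 0, 0, 0.01, 0, 0, 0, 0, 0, 0.015, 0, 0, 0, 0, 0, 0.02, 0, 0, 0, 0, 0, 0.02, 0, 0, 0]}}

```text
t: 7.15
tool_pos: [0.4995, -0.0187, 0.132]
tool_rot: [2.512, 1.886, 0.0]
contact_force: [2.5, -0.8, 0.1]
opening: 0.0382
grip_force: 81.5
```

>>> {"api": "apply_moves", "payload": {"rows": [0, 0, 0.004, 0, 0, 0, 0, 0, 0.008, 0, 0, 0, 0, 0, 0.012, 0, 0, 0, 0, 0, 0.016, 0, 0, 0, 0, 0, 0.016, 0, 0, 0, 0, 0, 0.016, 0, 0, 0]}}

```text
t: 7.75
tool_pos: [0.4995, -0.0188, 0.1231]
tool_rot: [-2.512, -1.886, 0.001]
contact_force: [0.1, -0.6, 11.8]
opening: 0.0387
grip_force: 83.3
```

Run:
```python
from h import *
o=ctrl.get_obs();print(o['t'],o['tool_pos'],o['contact_force'],o['wrist_torque'])
im,d,P=cloud('wrist'); cv2.imwrite('pics/w5.png',im)
R=Ro.from_rotvec(o['tool_rot']).as_matrix();Q=P[95:200,255:302].reshape(-1,3);T=(Q-o['tool_pos'])@R
for a in np.arange(.035,.072,.006):
    S=(T[:,0]>a)&(T[:,0]<a+.006)&(T[:,2]<.065)
    if S.sum()>5: print(round(a,3),'tool ztop',np.percentile(T[S,2],5),'world ztop',np.percentile(Q[S,2],95))
```

```text
7.75 [ 0.49946024 -0.01876193  0.12312875] [ 0.06022018 -0.64393756 11.76588441] [-0.03672251  0.09041422  0.14108702]
0.035 tool ztop 0.045906579599444865 world ztop 0.07720180817953606
0.041 tool ztop 0.045109656061349444 world ztop 0.07800176887942874
0.047 tool ztop 0.04515492443314486 world ztop 0.07795219200870807
0.053 tool ztop 0.04508644455023206 world ztop 0.07801858753598828
0.059 tool ztop 0.045148255488828976 world ztop 0.07795122300998757
0.065 tool ztop 0.04231959119299798 world ztop 0.0807792773667298
0.071 tool ztop 0.03194568003090881 world ztop 0.09115436125595067
```

View pics/w5.png

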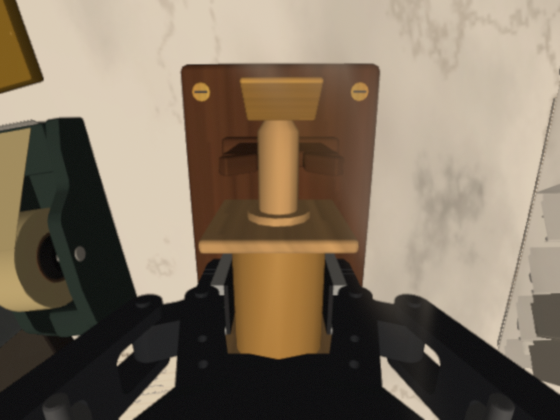

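The far end has gone under the clip's tooth: the tip at (279,122) is covered, and the spindle's top is at 78 mm, which is home height. I'll push slightly further to make sure of both ends.

>>> {"api": "apply_moves", "payload": {"rows": [0, 0, 0.002, 0, 0, 0, 0, 0, 0.003, 0, 0, 0, 0, 0, 0.003, 0, 0, 0, 0, 0, 0.003, 0, 0, 0]}}

```text
t: 8.2
tool_pos: [0.4996, -0.0188, 0.123]
tool_rot: [-2.511, -1.886, 0.003]
contact_force: [-6.7, 0.3, 22.7]
opening: 0.0378
grip_force: 84.1
```

Run:
```python
from h import *
o=ctrl.get_obs();print(o['t'],o['tool_pos'],o['contact_force'],o['wrist_torque'])
im,d,P=cloud('wrist')
Q=P[135:195,262:296].reshape(-1,3);Q=Q[Q[:,2]>.06];print(np.percentile(Q[:,2],[50,95]))
c=np.array([.4991,-.0202]);a=np.radians(73.75);u=np.array([np.cos(a),np.sin(a)])
A=P[70:120,240:325].reshape(-1,3);A=A[A[:,2]>.085];s=(A[:,:2]-c)@u;print('+clip s',s.min(),s.max(),A[:,2].max())
```

```text
8.2 [ 0.4995908  -0.01876719  0.12298962] [-6.69708989  0.2663359  22.67794883] [0.03345511 1.03583374 0.10944108]
[0.07660103 0.07800668]
+clip s 0.07397914716680203 0.08371727753977129 0.09939146857467762
```

It has bottomed: the force rose with no travel. I'll unload and release.

>>> {"api": "apply_moves", "payload": {"rows": [0, 0, -0.003, 0, 0, 0, 0, 0, -0.003, 0, 0, 0]}}

```text
t: 8.45
tool_pos: [0.4994, -0.0188, 0.1232]
tool_rot: [-2.512, -1.886, 0.001]
contact_force: [-0.3, -0.6, 12.2]
opening: 0.0383
grip_force: 82.5
```

>>> {"api": "apply_moves", "payload": {"rows": [0, 0, 0, 0, 0, 0, 0, 0, 0, 0, 0, 0, 0, 0, 0, 0, 0, 0, 0, 0, 0, 0, 0, 0, 0, 0, 0, 0, 0, 0, 0, 0, 0, 0, 0, 0, 0, 0, 0, 0, 0, 0, 0, 0, 0, 0, 0, 0], "grip": 1}}

```text
t: 9.25
tool_pos: [0.4978, -0.0183, 0.1207]
tool_rot: [-2.51, -1.884, 0.005]
contact_force: [-0.2, 0.2, 0.2]
opening: 0.0857
grip_force: 0.0
```

>>> {"api": "apply_moves", "payload": {"rows": [0, 0, -0.03, 0, 0, 0, 0, 0, -0.1, 0, 0, 0, 0, 0, -0.17, 0, 0, 0, 0, 0, -0.25, 0, 0, 0, -0.1, 0, -0.3, 0, 0, 0, -0.18, 0, -0.3, 0, 0, 0, -0.18, 0, -0.3, 0, 0, 0, -0.18, 0, -0.3, 0, 0, 0]}}

```text
t: 10.05
tool_pos: [0.4681, -0.1237, 0.3011]
tool_rot: [-2.514, -1.88, 0.004]
contact_force: [0.3, 0.3, -0.3]
opening: 0.0854
grip_force: 0.0
```

Run:
```python
from h import *
o=ctrl.get_obs();print(o['t'],o['tool_pos'],o['contact_force'],o['opening'])
im,d,P=cloud('wrist'); cv2.imwrite('pics/w6.png',im)
c=np.array([.4991,-.0202]);a=np.radians(73.75);u=np.array([np.cos(a),np.sin(a)]);n=np.array([u[1],-u[0]])
Q=P.reshape(-1,3);s=(Q[:,:2]-c)@u;w=(Q[:,:2]-c)@n
for lo,hi in((-.071,-.06),(-.05,-.038),(-.02,.02),(.038,.05),(.06,.071)):
    k=(s>lo)&(s<hi)&(abs(w)<.03)&(Q[:,2]>.066)&(Q[:,2]<.12)
    if k.sum()>5: print(lo,k.sum(),'ztop',np.percentile(Q[k,2],98),'wmid',(w[k].min()+w[k].max())/2)
for g in(-1,1):
    k=(s*g>.07)&(s*g<.11)&(abs(w)<.02)&(Q[:,2]>.086); print('clip',g,k.sum(),s[k].min() if k.any() else '',s[k].max() if k.any() else '')
```

```text
10.05 [ 0.46807381 -0.12366728  0.30111841] [ 0.25099715  0.31730032 -0.31870453] 0.08538596992128475
-0.071 197 ztop 0.08019332401017444 wmid 0.0009077897187743334
-0.05 236 ztop 0.07892674453317124 wmid 0.0018857240822191023
-0.02 2229 ztop 0.09055527462950903 wmid 0.0011725986284001292
0.038 262 ztop 0.0787519289454963 wmid 0.0010146898836115963
clip -1 12166 -0.09988177126223807 -0.07375082010285308
clip 1 0
```

View pics/w6.png

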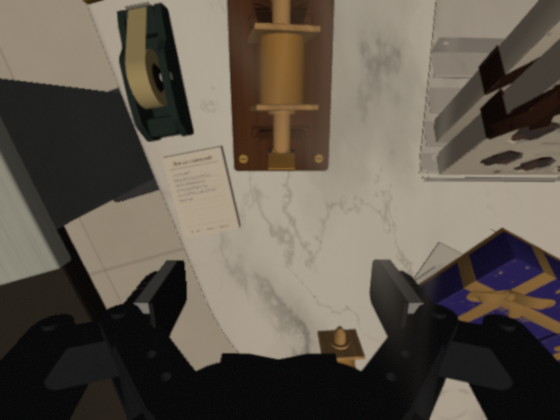

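The reel sits level in both saddles, with its top about 79 mm on each side. The near clip at (281,160) is closed over the spindle end, and the gripper is clear.

```bash
python3 -c "
from station import ctrl
print(ctrl.finish_job())"
```

```text
the job is handed in; nothing more can be done
None
```

I pressed the long reel home in the holder and let go, then handed the job in at about 10 s; the last wrist view showed it level in both saddles with the near clip shut. The far clip was out of that view but looked shut just before release, and the verdict wasn't returned.

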